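# Fill the sloping tier of the slide-box rack

### The job

Bring the long slide box down from the rack's flat top shelf onto the sloping front tier, first sliding the three short boxes along the ledge as needed to make room for it. Finish with all four boxes side by side, lying flat on the slope, each square and snug against the ledge at its foot (pull down the short one that sits askew too). Do not tip any box over, and leave the bottle, the jar and everything else on the bench where they are.

Things in the scene. Friction and masses are not known exactly. Their poses are not given: they have to be found in the camera images.
- tier: sloping front tier of the fixed white rack. Origin: middle of the ledge's foot, where its inner face meets the slope; x points up the slope (20 degrees above level, away from the robot), y along the ledge, z square out of the slope. Slope: z = 0, x 0 to 140 mm, between end cheeks at y = +-280 mm, 24 mm high. The ledge is 14 mm high, 4 mm thick. Friction holds a box still on the slope
- shelf (a point): centre of the rack's level top shelf, on its surface, 85 mm above the bench; x away from the robot, y along the rack, z up. The shelf is 140 mm deep in x (its front edge, x = -70 mm, is the top edge of the slope) and 572 mm wide in y, with no rim or wall at its back or ends
- long_box_c (a point): grey plastic slide-storage box with a hinged lid, 150 mm long (its y) x 84 mm (its x) x 36 mm high (its z), about 0.35 kg, too wide for most grippers to grasp; the point is its centre, 18 mm above its underside; starts on the top shelf, turned a little; its x axis points roughly away from the robot
- short_left_c (a point): grey plastic slide-storage box with a hinged lid, 120 mm long (its y) x 84 mm (its x) x 36 mm high (its z), about 0.31 kg, too wide for most grippers to grasp; the point is its centre, 18 mm above its underside; the short box nearest the tier's left end (+y), starts against the ledge, within 50 mm of the end cheek
- short_mid_c (a point): grey plastic slide-storage box with a hinged lid, 120 mm long (its y) x 84 mm (its x) x 36 mm high (its z), about 0.31 kg, too wide for most grippers to grasp; the point is its centre, 18 mm above its underside; the short box in the middle of the tier, starts askew and a little way up the slope from the ledge
- short_right_c (a point): grey plastic slide-storage box with a hinged lid, 120 mm long (its y) x 84 mm (its x) x 36 mm high (its z), about 0.31 kg, too wide for most grippers to grasp; the point is its centre, 18 mm above its underside; the short box nearest the tier's right end (-y), starts against the ledge, within 50 mm of the end cheek
- tall_bottle: white plastic bottle standing near one end of the top shelf, 54 mm in diameter, 125 mm high; origin under its centre. Leave alone
- jar: squat amber jar with white lid near the other end of the top shelf, 50 mm in diameter, 55 mm high; origin under its centre. Leave alone
- beaker: glass beaker on the bench in front of the rack, to the left, 72 mm in diameter, 90 mm high; origin under its centre. Leave alone
- wash_bottle: wash bottle on the bench to the left, 64 mm in diameter, 185 mm high with its spout, which reaches 65 mm out along its x; origin under its centre. Leave alone
- flask_jar: amber bottle on the bench to the right, 60 mm in diameter, 100 mm high; origin under its centre. Leave alone
- tub: white open tub on the bench in front of the rack, to the right, 90 mm in diameter, 60 mm high; origin under its centre. Leave alone
There are look-alikes about, which are no part of the job. What is shaped like the part that bears short_right_c but pink or yellow is not meant.

How it is judged:
By the outcome, as a careful person would: the job done as asked, in the order asked, and still so for the second after the job is handed in, with the robot touching nothing.
It also fails if it takes over 72 s, if anything falls off the work surface, if the arm or the gripper's body presses on something with over 40 N, if the wrist force passes 120 N, or if a joint passes its speed limit or range.

### The arm

A 6-joint arm with a two-finger parallel gripper is mounted at the origin on the work surface. World frame = base frame: x ahead of the robot, y to its left, z up, the work surface at z = 0. Lengths are in m, angles in rad, forces in N, time in s.
With the tool pointing down it reaches from about 0.2 to 0.875 m from the base axis. Payload 3.4 kg.
Tool frame: the origin (TCP) lies on the centre line of the jaws, within the pads' length; the fingertips stand 25 mm ahead of it and the grasp point (between the pads) lies 6 mm ahead of it; z points along the fingers, x is the direction in which the jaws open and shut, and the axes are right-handed (so a half turn about z gives the same grasp; the last joint's range is limited). The gripper opens to 94 mm and grips with 3 to 60 N. Pads are 16 mm wide; open, the fingers measure 119 mm over their backs; the gripper's body (75 mm by 177 mm) begins 78 mm behind the grasp point.
Start: joints at [1.185, 0.276, 1.505, -0, 1.361, -0.121], TCP at [0.151, 0.555, 0.23] pointing down, gripper open.
Joint ranges: [-2.89, 2.89], [-0.75, 2.08], [0.22, 2.7], [-1.18, 4.32], [0.11, 2.71], [-2.7, 2.7]. Speed limits (rad/s): [2.57, 2.57, 3.14, 3.14, 3.14, 3.14].

### API

Orientations are given as [roll, pitch, yaw] about the fixed x, y, z axes, in that order (R = Rz(yaw) Ry(pitch) Rx(roll)).
In Python, from workcell import arm gives the robot as it stands. Calls block until the motion is done:
- arm.move_to(position, orientation): joint-space move of the TCP to a pose.
- arm.movel(position, attitude=None, vel=0.15, f_stop=None): straight line of the TCP; attitude=None keeps the orientation; vel is the mean speed in m/s. With f_stop (N) it stops when the force on the tool has changed by that much, and returns True; else False.
- arm.move_j(angles): joint-space move.
- arm.ungrasp() and arm.grab(): open the fingers fully, or close them until they stop; the grip force is fixed at half the most.
- arm.dwell(seconds).
- arm.inverse_kinematics(position, orientation): joint angles nearest the present ones, or None.
- arm.camera(name): name is "scene" or "side" or "wrist"; returns a dict with "pixels" (480x640x3 uint8, red, green, blue), "fx", "fy", "cx", "cy" (pixels), "camera_from_world" (4x4, takes a point from world to camera coordinates). Camera axes: x right, y down, z forward; pixel columns grow to the right and rows downward; lengths in m; the calibration is good to about 2 mm. A picture is of the moment at which its call begins. There is no depth.
A pose or a line that the arm cannot do raises arm.PlanningError and nothing moves.
- arm.finish_job(): hands the job in, once; it reports no verdict.
Readings, each from a call of its own:
- arm.current_t(): time.
- arm.current_qpos(): joint angles.
- arm.current_joint_velocities(): joint speeds.
- arm.current_joint_efforts(): joint torques, N m.
- arm.current_eef_pos(): TCP position.
- arm.current_ee_rot(): TCP orientation.
- arm.current_contact_force(): force on the tool from outside, world axes, zero at the start.
- arm.current_torque(): the same for the moment, N m.
- arm.current_gripper_width(): finger opening in m.
Only numpy, scipy, OpenCV 4.12 (cv2) and the standard library are available. Lean on these libraries where they do the work, as an engineer would, in place of code of your own. Each camera call takes 0.05 s, during which the arm holds its last target. There are 200 camera calls.

## Working session

There is one attempt and no reset: what is moved stays moved. The work goes in short steps, each a Python script; the robot and the scene stay as the last script left them, time stands still between calls to the robot, and variables do not carry over. Pictures are saved under pics/ and viewed, about 8 in all and at most 12, crops included, and the job is handed in when it is done.

```bash
mkdir -p pics
python3 - <<'E'
from workcell import arm
import cv2,numpy as np
for n in("scene","side"):
    c=arm.camera(n);cv2.imwrite(f"pics/{n}0.png",c["pixels"][:,:,::-1]);np.savez(f"{n}0.npz",**c)
    T=np.array(c["camera_from_world"]);print(n,c["fx"],c["cx"],c["cy"],(-T[:3,:3].T@T[:3,3]).round(3),T[2,:3].round(3))
E
```

```text
scene 489.7560589188498 322.299031370876 236.47194905725593 [ 1.179 -0.593  1.3  ] [-0.483  0.368 -0.794]
side 440.8068689223318 317.39954284809284 238.76457261570417 [ 0.419 -1.01   0.742] [ 0.035  0.825 -0.565]
```

View pics/scene0.png

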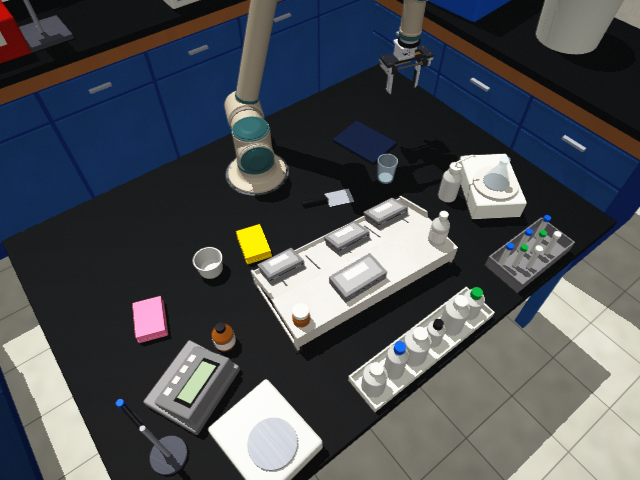

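View pics/side0.png

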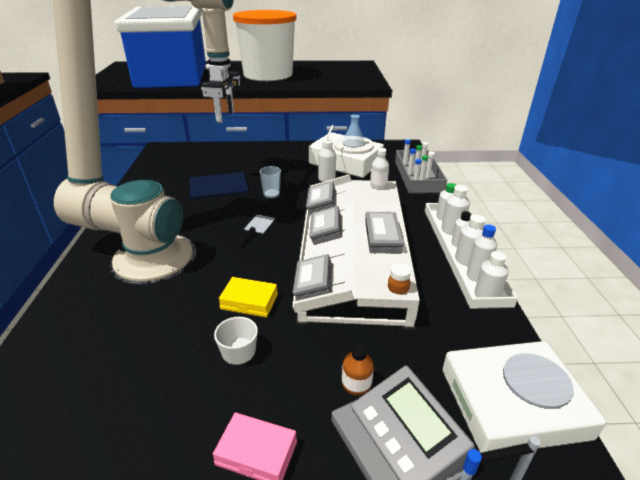

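The scene view shows the three short boxes at about (281,264) right, (348,236) mid and (386,211) left. The long box is at (358,276) on the shelf, the bottle at (440,230) and the jar at (301,316). The look-alikes are the yellow box at (254,243) and the pink one at (150,318); both lie on the bench, so they aren't meant. Next I'll enlarge the rack.

Run:
```python
import cv2
a=cv2.imread("pics/scene0.png")[190:350,240:470];cv2.imwrite("pics/crop_a.png",cv2.resize(a,None,fx=3.4,fy=3.4,interpolation=2))
```

```text
(no output)
```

View pics/crop_a.png

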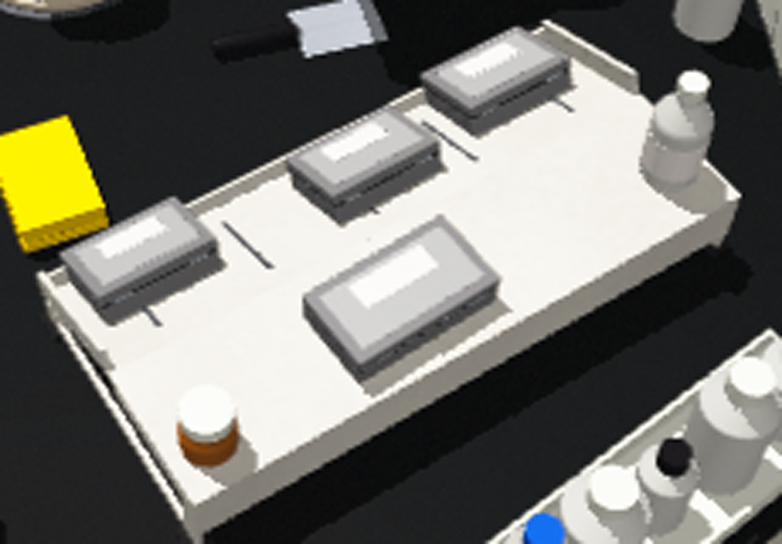

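```bash
cat > h.py <<'E'
import numpy as np,cv2
def cam(c):
    T=np.array(c["camera_from_world"]);return T[:3,:3],-T[:3,:3].T@T[:3,3]
def ray(c,p):
    R,o=cam(c);d=R.T@np.array([(p[0]-c["cx"])/c["fx"],(p[1]-c["cy"])/c["fy"],1]);return o,d
def onplane(c,p,P,n):
    o,d=ray(c,p);return o+d*(np.dot(np.array(P)-o,n)/np.dot(d,n))
def proj(c,X):
    T=np.array(c["camera_from_world"]);v=T[:3,:3]@X+T[:3,3];return np.array([c["fx"]*v[0]/v[2]+c["cx"],c["fy"]*v[1]/v[2]+c["cy"]])
E
python3 - <<'E'
from h import *
c=dict(np.load("scene0.npz"))
f=lambda u,v:(240+u/3.4,190+v/3.4)
A=onplane(c,f(190,512),[0,0,.085],[0,0,1]);B=onplane(c,f(740,197),[0,0,.085],[0,0,1])
d=B-A;print(A.round(3),B.round(3),np.linalg.norm(d),np.arctan2(-d[0],d[1]))
y=d/np.linalg.norm(d);x=np.array([y[1],-y[0],0]);S=(A+B)/2-.07*x;print("shelf",S.round(4))
O=S-x*(.07+.14*np.cos(np.radians(20)));O[2]=.085-.14*np.sin(np.radians(20));print("tier",O)
for n,p in dict(a=(305,308),b=(440,216),c=(498,275),d=(358,360)).items(): print(n,onplane(c,f(*p),[0,0,.121],[0,0,1]).round(4))
from workcell import arm
w=arm.camera("wrist");R,o=cam(w);print(w["fx"],o,R.round(3),arm.current_eef_pos(),arm.current_ee_rot())
E
```

```text
[ 0.676 -0.3    0.085] [0.728 0.273 0.085] 0.5753262550534965 -0.08955627324353112
shelf [ 0.6321 -0.0072  0.085 ]
tier [0.43136697 0.0108628  0.03711718]
a [ 0.5994 -0.1252  0.121 ]
b [0.5965 0.0257 0.121 ]
c [0.6728 0.0246 0.121 ]
d [ 0.6651 -0.1217  0.121 ]
378.24437931159827 [0.07823548 0.57542132 0.38471529] [[ 0.26   0.966 -0.002]
 [ 0.933 -0.251  0.26 ]
 [ 0.25  -0.07  -0.966]] [0.1503502  0.55459769 0.22981722] [-3.14143125e+00  1.38198708e-03  1.30600331e+00]
```

Run:
```python
from workcell import arm
from h import *
arm.move_to([.50,0.0,.45],[np.pi,0,np.pi/2-.09])
c=arm.camera("wrist");np.savez("w1.npz",**c);print(arm.current_t(),arm.current_eef_pos())
s=arm.camera("scene");np.savez("s1.npz",**s)
cv2.imwrite("pics/w1.png",cv2.resize(c["pixels"][:,:,::-1],(800,600),interpolation=2))
```

```text
2.6583 [0.49999173 0.00068374 0.44970291]
```

View pics/w1.png

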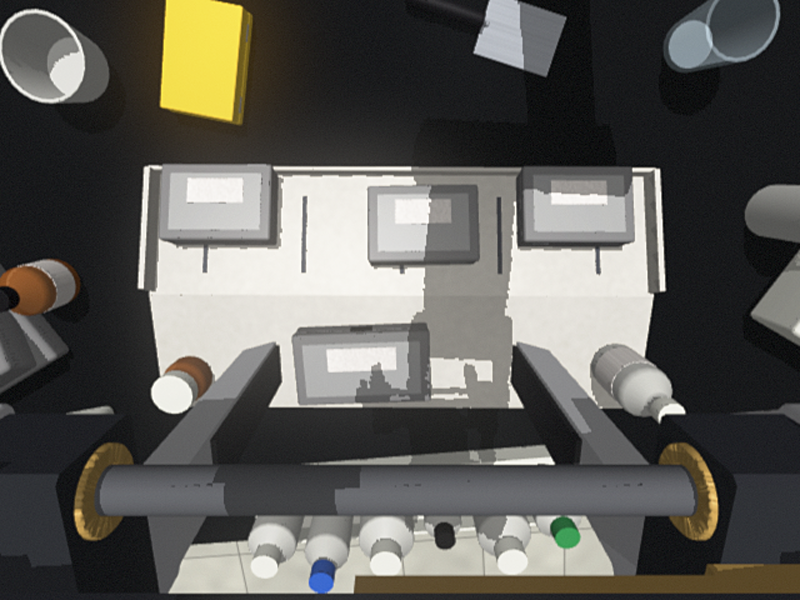

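The wrist view, scaled 1.25x with +y to the right and the robot at the top, shows right box (218,200), mid (422,222), left (577,203) and long box (362,365). The crease is near row 293, the ledge near row 170, and the yellow look-alike (205,60) lies on the bench. Next I'll extract edges numerically.

```bash
python3 - <<'E'
from h import *
c=dict(np.load("w1.npz"));g=c["pixels"].mean(2)
# vertical profiles at columns between boxes
for u in (238,270,400): print("col",u,[int(x) for x in g[128:150,u-1:u+2].mean(1)],"crease",[int(x) for x in g[226:244,u-1:u+2].mean(1)],"back",[int(x) for x in g[318:334,u-1:u+2].mean(1)])
for v in (160,215,222): print("row",v,"L",[int(x) for x in g[v-1:v+2,108:134].mean(0)],"R",[int(x) for x in g[v-1:v+2,508:536].mean(0)])
for v in (250,262):print("shelfends",v,[int(x) for x in g[v-1:v+2,112:134].mean(0)],[int(x) for x in g[v-1:v+2,512:532].mean(0)])
E
python3 - <<'E'
import cv2,numpy as np
c=np.load("w1.npz")["pixels"][:,:,::-1]
a=cv2.resize(c[125:225,105:235],None,fx=3,fy=3,interpolation=2);b=cv2.resize(c[125:225,405:535],None,fx=3,fy=3,interpolation=2)
d=cv2.resize(c[125:225,280:410],None,fx=3,fy=3,interpolation=2);e=cv2.resize(c[245:345,220:350],None,fx=3,fy=3,interpolation=2)
cv2.imwrite("pics/w1c.png",np.vstack([np.hstack([a,b]),np.hstack([d,e])]))
E
```

```text
col 238 [50, 52, 54, 45, 73, 186, 242, 222, 152, 95, 93, 118, 204, 241, 236, 234, 233, 233, 234, 235, 236, 236] crease [242, 242, 242, 242, 241, 241, 241, 240, 240, 237, 230, 226, 226, 225, 225, 225, 224, 225] back [163, 166, 167, 163, 176, 204, 223, 180, 59, 39, 44, 45, 44, 45, 43, 42]
col 270 [51, 54, 52, 48, 68, 182, 243, 229, 158, 97, 94, 111, 178, 231, 239, 236, 235, 234, 234, 234, 234, 235] crease [244, 243, 243, 242, 242, 242, 242, 242, 243, 241, 234, 227, 227, 226, 226, 225, 225, 224] back [137, 137, 138, 136, 137, 190, 234, 187, 77, 41, 44, 45, 46, 45, 45, 45]
col 400 [22, 22, 18, 18, 18, 52, 112, 138, 127, 105, 88, 90, 115, 135, 135, 134, 134, 134, 133, 134, 134, 134] crease [140, 140, 141, 141, 141, 141, 142, 144, 143, 143, 138, 133, 132, 134, 134, 134, 134, 135] back [136, 135, 135, 135, 134, 135, 136, 126, 87, 39, 34, 37, 38, 39, 36, 37]
row 160 L [36, 38, 38, 36, 32, 100, 240, 237, 235, 237, 149, 87, 87, 91, 91, 92, 92, 89, 95, 123, 133, 151, 151, 152, 151, 150] R [232, 229, 229, 228, 229, 231, 233, 167, 95, 92, 98, 97, 97, 95, 88, 89, 145, 243, 237, 238, 244, 93, 16, 2
[... 250 characters left out ...]
237, 240, 184, 51, 16, 24, 24]
row 222 L [35, 41, 121, 247, 238, 237, 239, 134, 86, 90, 91, 94, 94, 92, 93, 96, 120, 150, 235, 232, 230, 229, 230, 231, 232, 230] R [231, 230, 230, 231, 232, 231, 231, 231, 235, 236, 112, 90, 96, 99, 97, 97, 94, 91, 102, 180, 241, 237, 240, 247, 74, 8, 20, 26]
shelfends 250 [39, 44, 43, 42, 44, 44, 43, 41, 61, 152, 232, 227, 225, 225, 225, 224, 223, 223, 224, 223, 222, 223] [223, 223, 222, 223, 223, 224, 226, 229, 207, 66, 14, 24, 25, 24, 23, 21, 25, 23, 23, 24]
shelfends 262 [40, 41, 43, 41, 42, 44, 44, 44, 42, 39, 89, 211, 225, 221, 220, 222, 223, 224, 224, 223, 223, 222] [221, 221, 221, 221, 223, 230, 233, 81, 16, 20, 22, 23, 25, 26, 25, 25, 24, 24, 23, 23]
```

View pics/w1c.png

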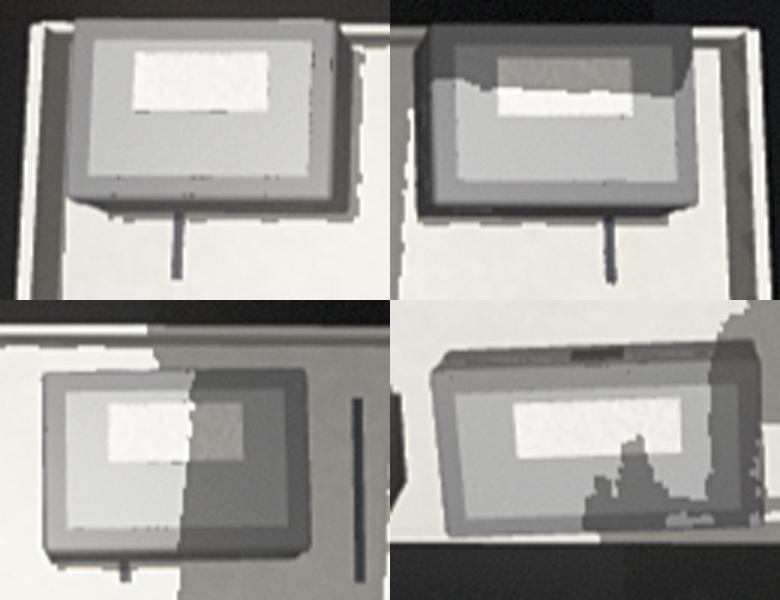

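```bash
cat >> h.py <<'E'
ct,st=np.cos(np.radians(20)),np.sin(np.radians(20))
def tier(yaw,Cm): # Cm = middle of crease
    hx=np.array([np.cos(yaw),np.sin(yaw),0]);y=np.array([-hx[1],hx[0],0]);z=np.array([0,0,1.])
    X=hx*ct+z*st;Z=-hx*st+z*ct;return Cm-.14*X,np.column_stack([X,y,Z]),hx
E
python3 - <<'E'
from h import *
c=dict(np.load("w1.npz"))
P=[onplane(c,p,[0,0,.085],[0,0,1]) for p in((238,235.8),(270,236.2),(400,236.3))]
Cm=np.mean(P,0);print(np.round(P,4))
s=dict(np.load("scene0.npz"))
for yaw in(-.0896,):
    Cm=P[1].copy(); O,R,hx=tier(yaw,Cm)
    tl=lambda p,z:(R.T@(onplane(c,p,O+R[:,2]*z,R[:,2])-O)*1000).round(1)[:2]
    print("foot",[tl(p,0) for p in((238,139.5),(270,139.8),(400,139.9))])
    print("ledgetop outer",[tl(p,.014) for p in((238,132.65),(270,132.6),(400,133.2))])
    print("cheek top in L",tl((118.1,160),.024),tl((115.5,215),.024),"R",tl((524.2,160),.024),tl((526.4,215),.024))
    print("cheek foot L",tl((125.2,215),0),tl((125.2,222),0),"R",tl((515.1,160),0),tl((517.4,215),0))
    bx=dict(right=((105,125),[(76,20),(333,20),(338,202),(70,197)]),left=((405,125),[(38,28),(302,28),(307,203),(40,205)]),mid=((280,125),[(43,73),(305,70),(308,250),(45,250)]))
    for n,(o,q) in bx.items():
        t=np.array([tl((o[0]+u/3,o[1]+v/3),.036) for u,v in q]);print(n,t.tolist(),t.mean(0),"yaws",[round(float(np.degrees(np.arctan2(-(b-a)[0],(b-a)[1]))),1) for a,b in((t[0],t[1]),(t[3],t[2]))])
    q=np.array([onplane(c,(220+u/3,245+v/3),[0,0,.121],[0,0,1]) for u,v in((43,72),(368,57),(372,222),(57,236))]);print("long",q.round(4).tolist(),q.mean(0))
    print("sides",[np.linalg.norm(q[i]-q[i-1]).round(4) for i in range(4)])
    d=[np.degrees(np.arctan2(-(b-a)[0],(b-a)[1])) for a,b in((q[0],q[1]),(q[3],q[2]))];print(d)
    sc=np.array([[.5994,-.1252],[.5965,.0257],[.6728,.0246],[.6651,-.1217]]);print("long scene",sc.mean(0))
E
```

```text
[[ 0.5502 -0.1148  0.085 ]
 [ 0.5547 -0.0696  0.085 ]
 [ 0.571   0.1143  0.085 ]]
foot [array([ -0.9, -48.3]), array([-0.6, -1.8]), array([ -0.9, 187. ])]
ledgetop outer [array([ -5.9, -45.5]), array([-6.1, -0.2]), array([ -5.7, 184. ])]
cheek top in L [  37.1 -208.1] [ 113.7 -208. ] R [ 35.8 352.6] [112.4 352.1]
cheek foot L [ 110.1 -207. ] [ 120.2 -206.5] R [ 28.5 352.9] [108.8 352.7]
right [[1.4, -186.9], [1.1, -70.7], [84.6, -66.3], [82.6, -186.0]] [  42.425 -127.475] yaws [0.1, -1.0]
left [[4.1, 202.9], [3.9, 322.3], [84.1, 321.2], [85.3, 202.1]] [ 44.35  262.125] yaws [0.1, 0.6]
mid [[25.4, 35.8], [23.7, 153.8], [105.7, 154.1], [106.0, 37.3]] [65.2  95.25] yaws [0.8, 0.1]
long [[0.5872, -0.1177, 0.121], [0.5928, 0.0288, 0.121], [0.6742, 0.025, 0.121], [0.6685, -0.1229, 0.121]] [ 0.630666   -0.04668205  0.121     ]
sides [np.float64(0.0815), np.float64(0.1466), np.float64(0.0815), np.float64(0.148)]
[np.float64(-2.2035028091029973), np.float64(-2.18978571492064)]
long scene [ 0.63345 -0.04915]
```

```bash
cat >> h.py <<'E'
from scipy.spatial.transform import Rotation as Ro
YAW=-.0896
_O,RT,HX=tier(YAW,np.array([.5547,-.0696,.085]));O=_O+RT@[-.0012,.0722,0]
def pose(x,y,z,yaw=0,sgn=1): # TCP pose in tier mm, yaw deg about slope normal
    Rz=RT@Ro.from_euler('z',yaw,degrees=True).as_matrix()
    X=sgn*Rz[:,0];Z=-Rz[:,2];M=np.column_stack([X,np.cross(Z,X),Z])
    return (O+RT@(np.array([x,y,z])/1000)).tolist(),Ro.from_matrix(M).as_euler('xyz').tolist()
def tpos(p): return (RT.T@(np.array(p)-O)*1000).round(1)
ZG=44
def slide(arm,x0,y0,yaw,y1,sgn,x1=43.5):
    arm.move_to(*pose(x0,y0,110,yaw,sgn))
    hit=arm.movel(*pose(x0,y0,ZG,yaw,sgn),vel=.12,f_stop=8)
    if hit: print("HIT on descent",tpos(arm.current_eef_pos()));return False
    arm.grab();print("w",arm.current_gripper_width(),"F",np.round(arm.current_contact_force(),1))
    if yaw or x1!=x0: arm.movel(*pose(x1+3,y1 if abs(y1-y0)<1 else (y0+y1)/2,ZG,0,sgn),vel=.08)
    h=arm.movel(*pose(x1,y1,ZG,0,sgn),vel=.06,f_stop=20);print("slide stop",h,tpos(arm.current_eef_pos()),"F",np.round(arm.current_contact_force(),1))
    arm.ungrasp()
    h=arm.movel(*pose(x1-12,y1,ZG,0,sgn),vel=.04,f_stop=5);p=tpos(arm.current_eef_pos());print("push",h,p,"box x ~",p[0]+47-42,"t",arm.current_t())
    arm.movel(*pose(p[0]+4.5,p[1],ZG,0,sgn),vel=.06)
    arm.movel(*pose(p[0]+4.5,p[1],115,0,sgn),vel=.2)
E
python3 - <<'E'
from h import *
from workcell import arm
print("tier O",O.round(4),"long",tpos([.632,-.048,.103]),arm.current_qpos())
for s in(1,-1):
    for x,y,z in((43,212,110),(43,82,44),(43,-212,44)): 
        q=arm.inverse_kinematics(*pose(x,y,z,0,s));print(s,y,None if q is None else np.round(q,2))
E
```

```text
tier O [0.429  0.0142 0.0367] long [217.9 -43.8  -8.8] [-1.38024330e-01  1.16514186e-01  1.18728405e+00  1.79217871e-04
  1.83834547e+00 -1.61999293e+00]
1 212 [ 0.45  0.1   2.   -0.26  0.76  0.71]
1 82 [ 0.1   0.12  2.19 -0.14  0.5   0.3 ]
1 -212 [-0.74  0.13  2.17  0.38  0.59 -0.93]
-1 212 [ 0.45  0.1   2.   -0.26  0.76 -2.43]
-1 82 None
-1 -212 [-0.74  0.13  2.17  0.38  0.59  2.21]
```

sgn=1 it is. I'll start with the right box.

Run:
```python
from h import *
from workcell import arm
slide(arm,43.5,-199.7,0,-212,1)
```

```text
w 0.08378501668149382 F [-3.3  1.2  5.1]
slide stop False [  43.  -210.8   44.5] F [-3.9  4.4  7.3]
push True [  36.  -212.7   44.2] box x ~ 41.0 t 6.125
```

Run:
```python
from h import *
from workcell import arm
slide(arm,43.5,189.9,0,212,1)
slide(arm,66.4,23,0.5,82,1)
arm.movel(*pose(43,20,190,0,1),vel=.25)
arm.move_to([.50,0.0,.45],[np.pi,0,np.pi/2-.09])
c=arm.camera("wrist");np.savez("w2.npz",**c);print(arm.current_t())
cv2.imwrite("pics/w2.png",cv2.resize(c["pixels"][120:340,100:540,::-1],None,fx=1.8,fy=1.8,interpolation=2))
```

```text
w 0.08352160080249374 F [-1.1 -0.6  4.1]
slide stop False [ 42.9 211.4  44.7] F [-4.8 -2.4  6.7]
push True [ 37.6 212.6  44.2] box x ~ 42.599999999999994 t 10.5917
w 0.0840694696348997 F [-2.8  1.9  3.2]
slide stop False [43.7 81.6 44.4] F [-3.1 -1.3  8.1]
push True [37.2 82.1 44.2] box x ~ 42.2 t 15.075
17.875
```

View pics/w2.png

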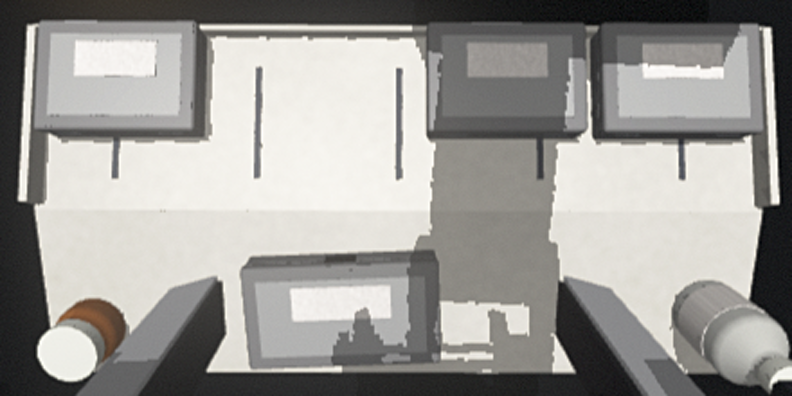

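Run:
```python
from h import *
from workcell import arm
x,y=.632,-.048;a=[np.pi,0,np.radians(-2.2)]
arm.move_to([x,y,.21],a)
h=arm.movel([x,y,.129],a,vel=.1,f_stop=8);print("desc",h,arm.current_eef_pos())
if not h:
    arm.grab();print("w",arm.current_gripper_width())
    if .075<arm.current_gripper_width()<.09:
        arm.movel([x,y,.2],vel=.1);print("F",np.round(arm.current_contact_force(),1),arm.current_gripper_width())
        arm.movel(*pose(46,-65,95,0,1),vel=.1)
        arm.movel(*pose(46,-65,52,0,1),vel=.08)
        h=arm.movel(*pose(46,-65,ZG-2,0,1),vel=.03,f_stop=5);p=tpos(arm.current_eef_pos());print("down",h,p,arm.current_gripper_width(),arm.current_t())
s=arm.camera("scene");np.savez("s3.npz",**s)
cv2.imwrite("pics/s3.png",cv2.resize(s["pixels"][170:350,230:470,::-1],None,fx=3,fy=3,interpolation=2))
```

```text
desc False [ 0.63256762 -0.04807285  0.12972077]
w 0.08390662305221928
F [-0.2  0.4 -3.4] 0.08377386731651776
down True [ 46.7 -65.1  44.9] 0.08354835079227661 24.5583
```

View pics/s3.png

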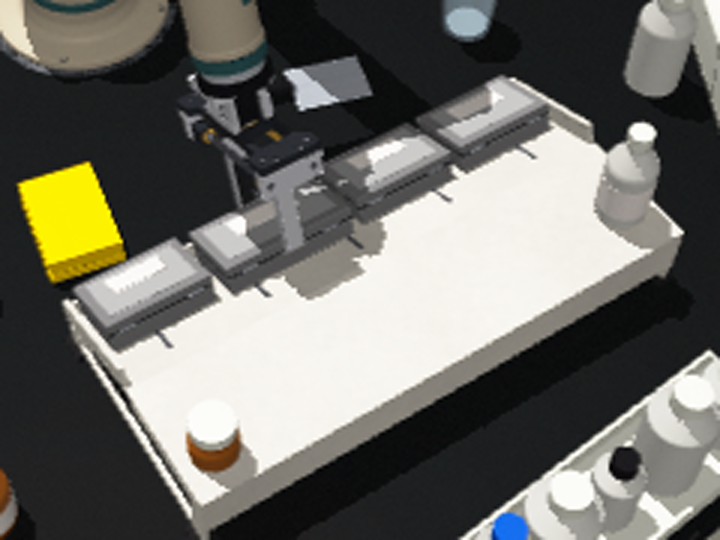

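The long box is held on the slope at (275,230), between the right and mid boxes. The bottle and jar haven't moved. Next I'll release it, snug it down, retract and check.

Run:
```python
from h import *
from workcell import arm
p=tpos(arm.current_eef_pos())
arm.ungrasp()
h=arm.movel(*pose(31,-65,ZG,0,1),vel=.04,f_stop=5);p=tpos(arm.current_eef_pos());print("push",h,p,"box x",p[0]+5)
arm.movel(*pose(p[0]+4.5,-65,ZG,0,1),vel=.06)
arm.movel(*pose(p[0]+4.5,-65,115,0,1),vel=.2)
arm.move_to([.50,0.0,.45],[np.pi,0,np.pi/2-.09])
c=arm.camera("wrist");np.savez("w4.npz",**c);print(arm.current_t())
a=cv2.resize(c["pixels"][122:222,105:325,::-1],None,fx=3,fy=3,interpolation=2);b=cv2.resize(c["pixels"][122:222,315:535,::-1],None,fx=3,fy=3,interpolation=2)
cv2.imwrite("pics/w4.png",np.vstack([a,b]))
```

```text
push True [ 36.6 -65.3  44.5] box x 41.6
27.3
```

View pics/w4.png

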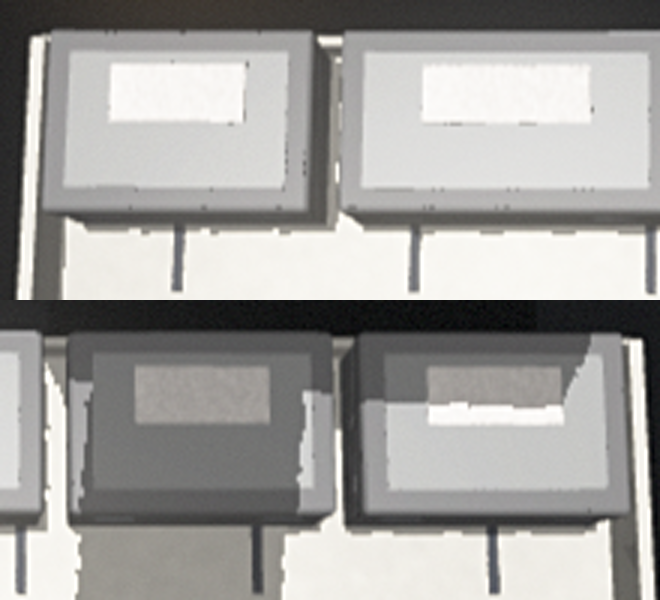

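Run:
```python
from h import *
c=dict(np.load("w4.npz"));g=c["pixels"].mean(2)
tl=lambda p,z:(RT.T@(onplane(c,p,O+RT[:,2]*z,RT[:,2])-O)*1000)
# front top edge: dark bench/ledge->box top transitions hard; use the lid's bright inner panel/back top edge via strongest gradient
for n,ys in dict(right=(-255,-212,-170),long=(-125,-65,-5),mid=(40,82,125),left=(170,212,255)).items():
    out=[]
    for y in ys:
        for x0 in (0,84):
            p=proj(c,O+RT@[x0/1000,y/1000,.036]);u=int(round(p[0]));v=int(round(p[1]))
            col=g[v-5:v+6,u-3:u+4].mean(1);d=abs(np.diff(col));k=d>.4*d.max();e=v-4.5+(np.arange(10)[k]*d[k]).sum()/d[k].sum()
            out.append(round(float(tl((u,e),.036)[0]),1))
    print(n,"front",out[0::2],"back",out[1::2])
```

```text
right front [1.3, 1.4, 1.3] back [87.1, 84.4, 85.3]
long front [1.3, 1.3, 1.1] back [85.6, 85.4, 84.9]
mid front [1.4, 1.3, 1.3] back [89.9, 89.9, 86.3]
left front [1.9, 1.9, 2.5] back [86.0, 85.6, 87.2]
```

Front edges lie on one line. The left box reads about 0.6 mm further out, so with time to spare I'll give left and right one more firm nudge.

Run:
```python
from h import *
from workcell import arm
for y,xp in((212.5,37.6),(82,37.2),(-212.5,36.5)):
    arm.move_to(*pose(xp+4.8,y,110,0,1))
    if arm.movel(*pose(xp+4.8,y,ZG,0,1),vel=.12,f_stop=8): print("HIT")
    h=arm.movel(*pose(xp-8,y,ZG,0,1),vel=.03,f_stop=10);p=tpos(arm.current_eef_pos());print("push",y,h,p)
    arm.movel(*pose(p[0]+5,y,ZG,0,1),vel=.06)
    arm.movel(*pose(p[0]+5,y,115,0,1),vel=.2)
arm.movel(*pose(30,-212,200,0,1),vel=.2)
arm.move_to([.50,0.0,.45],[np.pi,0,np.pi/2-.09]);arm.dwell(.3)
w=arm.camera("wrist");np.savez("w4.npz",**w);s=arm.camera("side");print(arm.current_t())
cv2.imwrite("pics/w5.png",np.vstack([cv2.resize(w["pixels"][122:222,105:535,::-1],(731,170),interpolation=2),cv2.resize(s["pixels"][140:340,230:515,::-1],(731,420),interpolation=2)]))
g=w["pixels"].mean(2)
for y in(-255,-170,-125,-5,40,125,170,255):
    p=proj(w,O+RT@[0,y/1000,.036]);u,v=np.round(p).astype(int);col=g[v-5:v+6,u-3:u+4].mean(1);d=abs(np.diff(col));k=d>.4*d.max();e=v-4.5+(np.arange(10)[k]*d[k]).sum()/d[k].sum()
    print(y,(RT.T@(onplane(w,(u,e),O+RT[:,2]*.036,RT[:,2])-O)*1000)[0].round(1))
```

```text
push 212.5 True [ 37.6 213.3  45.1]
push 82 True [37.1 82.5 45.1]
push -212.5 True [  36.  -213.1   44.9]
38.625
-255 0.4
-170 1.3
-125 1.3
-5 2.1
40 1.6
125 2.1
170 2.2
255 2.2
```

View pics/w5.png

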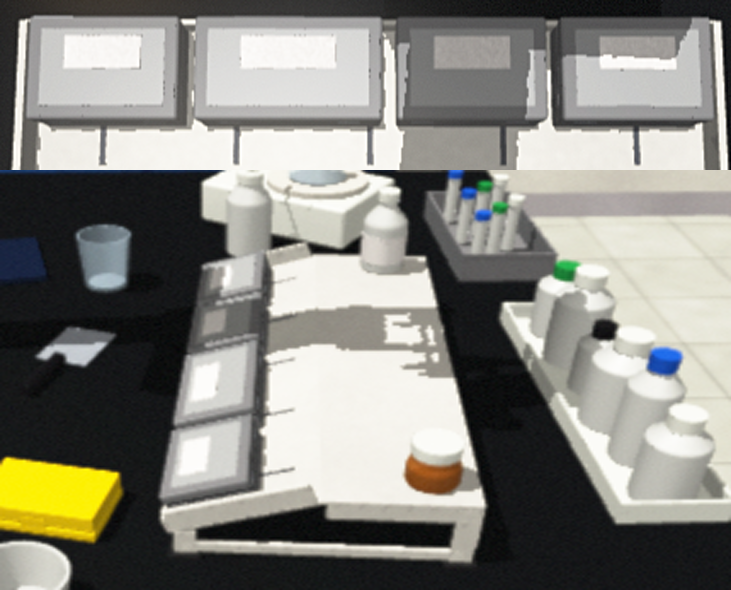

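All four boxes lie flat in one row against the ledge. The pushes stopped within 0.5 mm of the earlier positions, so the boxes are seated.

```bash
python3 -c "
from workcell import arm
print(arm.finish_job(),arm.current_t())"
```

```text
the job is handed in; nothing more can be done
the job is handed in; nothing more can be done
```

I handed the job in at about 39 s of the 72 s allowed, and all four boxes now lie flat in one row against the ledge. No verdict was reported.

**What I did:** I gripped each short box across its 84 mm width and slid it along the slope. They now sit at about y = -212, +82 and +212 mm, and the askew middle one was squared and pulled down to the ledge. I then lifted the long box from the shelf, set it in the gap at about y = -65 mm, and pushed each box down against the ledge.

**Final checks:**
- **Snugness:** a second, firmer push (10 N) on the three short boxes stopped within 0.5 mm of the first, so they are seated. The long box got one push (5 N), which stopped at the expected position.
- **Squareness:** front edges measured 0.4 to 2.2 mm from the ledge line across the four boxes. That is about the camera's accuracy, and the long box's reading shifted by 0.8 mm at one end though I had not touched it in between. The back-edge readings on the short boxes, the middle one most, were upset by shadow, so I did not rely on them.
- **Everything else:** the bottle, jar, beaker and yellow look-alike looked unmoved in the last pictures. I did not look again at the pink look-alike or the amber bottle on the bench.

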